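Snap the tall cap onto the ball stud and hold it down on its seal

TASK

Take the tall narrow protective cap and press it straight down onto the upright stud of the stand until it snaps over the stud's spring-loaded balls, then keep pressing after the click so that the sprung sealing ring under it is squeezed down. The cap is thin-walled, so grip it gently (no more than about 40 N) and do not ram it; leave the low wide cap, the gear and the bearing ring where they are. Finish while still gripping the cap and holding it pressed down: do not let go.

Things in the scene. Friction and masses are not known exactly. Their poses are not given: they have to be found in the camera images.
- cap_center (a point): The tall narrow cap to be fitted: a grey ribbed plastic cylinder, 36 mm in diameter, 44 mm high, 40 g, standing on the 2.5 mm thick green mat, open end down. This point is its centre, 22 mm above its lower rim; z is its axis, up to the closed top. Inside, a 3 mm high lip at the rim has a 21 mm bore; above it the bore is 28 mm, 34 mm deep from the rim. Grip it by its outside, anywhere round.
- cap_mouth (a point): Centre of the tall cap's open lower rim (22 mm below cap_center).
- wide_cap_center (a point): A bystander: a low wide cap of the same grey plastic, 52 mm in diameter and 22 mm high, centre of its height. It belongs to another part; leave it alone.
- stud_top (a point): Top centre of the upright steel stud, 56 mm above the bench, on a fixed stand (dark foot 84 x 84 x 18 mm); z up. The stud is 18 mm in diameter, its tip tapers over 7 mm to 10 mm. Four sprung balls stick 3.5 mm out, centres 14 mm below the top. The cap's rim meets them 10 mm below the top; passing takes 7 to 15 N, then the force drops and the balls pull the cap down (click, rim 15 to 21 mm below the top).
- seat (a point): Centre of the top face of the sealing ring when it is not pressed, on the stud's axis, 22 mm below stud_top and 34 mm above the bench. z up. This point is fixed to the stand.
- seal (a joint): How far the black rubber sealing ring (33 mm in diameter, round the foot of the stud) is pressed down, in m: 0 free, 0.006 at its hard stop. Its spring gives about 2 N per mm. The cap's lower rim presses it once the rim is more than 22 mm below the stud top.
- gear: A bystander: a steel gear wheel, 60 mm in diameter, 14 mm thick, lying flat on the mat; origin at the centre of its underside. Leave it alone. To its right, at the side of the work, stands a tall fixed green machine (x 0.40 to 0.89, y -0.66 to -0.44, up to z 0.68, with a round plate on its front spindle at z 0.4): keep the arm clear of it.
- ring: A bystander: a bearing ring, 52 mm in diameter, 15 mm high, lying flat; origin at the centre of its underside. Leave it alone.
Not all that is in view belongs to the job. Leave any orange or turquoise look-alike of the part that bears stud_top alone.

How it is judged (in metres and radians):
On the way, in this order (a step that is already met when the one before it is completed fails the run):
1. the tall cap is lifted clear of the bench (height (world z) of cap_mouth above 0.03 m), for 0.1 s.
2. the tall cap has snapped over the stud's balls (its rim within 3 mm of the sealing ring's rest height or lower, on the stud's axis) (z of cap_mouth in the frame of seat below 0.003 m and horizontal distance between cap_mouth and seat below 0.004 m and angle between cap_center's own z axis and vertical below 0.12 rad), for 0.1 s.
At the end, for the whole second after the job is handed in: The tall cap is snapped on the stud (axis within 4 mm, upright within 0.12 rad), at rest, still between the robot's fingers (grasp point within 35 mm of the cap's centre, fingers touching it), and is being pressed so that the sealing ring is down by more than 2 mm (value of joint seal above 0.002 m and z of cap_mouth in the frame of seat below -0.001 m and horizontal distance between cap_mouth and seat below 0.004 m and angle between cap_center's own z axis and vertical below 0.12 rad and contact force between the fingers and cap above 4 N and distance between the grasp point and cap_center below 0.035 m and linear speed of cap below 0.02 m/s); the arm keeps its last pose, push and grip.
It fails at once if the thin-walled tall cap is squeezed too hard (over about 55 N a finger) (contact force between the fingers and cap above 110 N).
It fails at once if the cap is rammed onto the stand (over 60 N) (contact force between cap and stand above 60 N).
It fails at once if the low wide cap is disturbed (moved over 30 mm) (distance of wide_cap_center from where it was at the start of the episode above 0.03 m).
It fails at once if the gear is disturbed (moved over 30 mm) (distance of gear from where it was at the start of the episode above 0.03 m).
It fails at once if the bearing ring is disturbed (moved over 30 mm) (distance of ring from where it was at the start of the episode above 0.03 m).
It also fails if it takes over 51 s, if anything falls off the work surface, if the arm or the gripper's body presses on something with over 40 N, if the wrist force passes 120 N, or if a joint passes its speed limit or range.

ROBOT

A 6-joint arm with a two-finger parallel gripper is mounted at the origin on a cart in front of the work surface, level with it; the furniture and walls round the work are solid. World frame = base frame: x ahead of the robot, y to its left, z up, the work surface at z = 0. Lengths are in m, angles in degrees, forces in N, time in s.
With the tool pointing down it reaches from about 0.3 to 0.75 m from the base axis. Payload 8.5 kg.
Tool frame: the origin (TCP) lies midway between the tips of the shut fingers; the grasp point (between the pads) lies 19 mm behind it (env.tcp_to_grasp is the z of the grasp point in the tool frame, in m); z points along the fingers, y is the line along which they close (so a half turn about z gives the same grasp; the last joint's range is limited). The gripper opens to 85 mm and grips with 20 to 120 N. Pads are 22 mm wide; open, the fingers measure 114 mm over their backs; the gripper's body (76 mm by 85 mm) begins 54 mm behind the grasp point. The pads swing forward as they close: fully open they stand 13 mm farther back than shut.
Start: joints at [51.549, 21.807, 74.336, -0, 83.858, -12.336], TCP at [0.242, 0.494, 0.231] pointing down, gripper open.
Joint ranges: [-178.18, 178.18], [-50.72, 133.34], [12.68, 142.11], [-81.47, 261.47], [9.98, 163.14], [-165.26, 165.26]. Speed limits (degrees/s): [136.94, 136.94, 180, 180, 180, 180].

INTERFACE

Orientations are given as a 3x3 rotation matrix whose columns are the frame's x, y, z axes.
In Python, from rig import env, imaging, job, models gives the robot as it stands. The module is installed in compiled form; this text tells all that it offers.
- The arm moves only by the tool jog_arm, never from a script. Its argument "plan" is text: rows parted by semicolons, each of 7 numbers parted by spaces: the turn, a rotation vector about the tool's x, y, z in degrees, then the shift along the tool's x, y, z in cm, then the closure in counts, from 0 (fully open) to 255 (shut). In form: rx ry rz x y z claw; .... A call has 1 to 10 rows; each row shifts and turns the commanded pose from where the row before left it, along the tool's axes as they then stand; what a row does not reach is not made up. A row lasts 1/12 s, in which the tool goes at most 41.7 mm and 7.16 degrees, less where a joint would pass 70% of its speed; a pose out of reach is approached as far as the arm can. A call with a gripper value outside its range is refused whole. The fingers move at their own pace and stop on an object; "grip_force" is the grip in N (left out, the last holds). Time passes only in rows, so rows that do not move let the fingers close. It gives the time, the measured TCP pose, the force, the opening and the grip force at its end, in the units of the state.
- env.observe(): the state, without advancing time (a new reading comes with each control period).
- imaging.get_image(name): name is "side" or "top" or "wrist"; returns a dict with "pixels" (480x640x3 uint8, red, green, blue), "depth" (480x640 float32, m along the optical axis (not along the pixel's ray), 0 where there is no reading), "fov_y" (degrees; the focal length in pixels is half the picture's height over the tangent of half this angle, whatever the lens; pixels are square), "cx", "cy" (the principal point, pixels), "distortion" ([k1, k2, p1, p2, k3] as OpenCV has them; the pictures are not rectified), "world_from_camera" (4x4, takes a point from camera to world coordinates). Camera axes: x right, y down, z forward; pixel columns grow to the right and rows downward; lengths in m; the calibration is good to about 2 mm. A picture is of the moment at which its call begins.
- job.close_job(): hands the job in; it is judged then, once.
Trained networks look in the newest picture that a camera, given by its name, has taken for a name from the list of things; names that differ only in an ending like _2 or _b are one class to them, and where a whole thing is asked for, a point or a joint stands for the part that bears it (a point fixed in the world has none). Each returns a list of dicts, best first, with "confidence" (0 to 1); they miss things now and then, are a little off and sometimes report something else, mostly with a low value. They report only what shows in the picture. A call takes as long as a camera call. They do not tell look-alikes from the thing itself.
- models.outline_of(camera, query): "region" (480x640 bool, what is visible of it) and "bbox" ([centre column, centre row, width, height] in pixels, round what is visible of it).
- models.tip_of(camera, query): "at" ([column, row] in pixels: a listed point, or the origin of a listed thing).
The state is a dict: "time_s": time; "q": joint angles; "qvel": joint speeds; "joint_efforts": joint torques, N m; "position": TCP position; "tool_rot": TCP orientation; "ft_force": force on the tool from outside, world axes, zero at the start; "wrist_torque": the same for the moment, N m; "grip_width": finger opening in m; "gripper_force": force on a finger pad.
Only numpy, scipy, OpenCV 4.12 (cv2) and the standard library are available. Lean on these libraries where they do the work, as an engineer would, in place of code of your own. Each camera call takes 0.05 s, during which the arm holds its last target. There are 200 camera calls.

## Working session

There is one attempt and no reset: what is moved stays moved. The work goes in short steps, Python scripts to look and compute and a tool call to move; the robot and the scene stay as the last step left them, time stands still between calls to the robot, and variables do not carry over. Pictures are saved under pics/ and viewed, at most 10 in all, crops included, and the job is handed in when it is done.

Besides the shell and the picture viewer there is one more tool, called after "Call:" in YAML: its name, and indented under it one key for each argument. jog_arm: Moves the arm, as the interface text tells. Its arguments: {"type":"object","properties":{"plan":{"type":"string"},"grip_force":{"type":"number"}},"required":["plan"]}

```bash
mkdir -p pics; cat > h.py <<'E'
import numpy as np, cv2
from rig import env, imaging, job, models
def K(im):
    f=240/np.tan(np.radians(im["fov_y"])/2); return np.array([[f,0,im["cx"]],[0,f,im["cy"]],[0,0,1.]])
def ray(im,uv):
    p=cv2.undistortPoints(np.array([[uv]],float),K(im),np.array(im["distortion"],float))[0,0]
    return np.array([p[0],p[1],1.])
def world(im,uv,d): 
    T=np.array(im["world_from_camera"]); return T[:3,:3]@(ray(im,uv)*d)+T[:3,3]
def atz(im,uv,z):
    T=np.array(im["world_from_camera"]); r=T[:3,:3]@ray(im,uv); o=T[:3,3]; return o+r*(z-o[2])/r[2]
def cloud(im,mask):
    v,u=np.nonzero(mask&(im["depth"]>0)); 
    p=cv2.undistortPoints(np.stack([u,v],1).astype(float)[:,None],K(im),np.array(im["distortion"],float))[:,0]
    d=im["depth"][v,u]; T=np.array(im["world_from_camera"])
    return (np.c_[p,np.ones(len(p))]*d[:,None])@T[:3,:3].T+T[:3,3]
E
cat > a.py <<'E'
from h import *
np.set_printoptions(precision=4,suppress=True)
ims={}
for c in ["top","side"]:
    im=imaging.get_image(c); ims[c]=im
    print(c,np.array(im["world_from_camera"])[:3].round(3).tolist())
    px=im["pixels"][...,::-1].copy()
    for q,z in [("cap_center",.0245),("wide_cap_center",.0135),("stud_top",.056),("seat",.034),("gear",.0025),("ring",.0025)]:
        for r in models.tip_of(c,q)[:3]:
            if r["confidence"]<.2: continue
            print(c,q,round(r["confidence"],2),np.round(r["at"]),atz(im,r["at"],z))
            a=tuple(int(x) for x in r["at"]); cv2.circle(px,a,3,(0,0,255),-1); cv2.putText(px,q[:5],a,0,.4,(255,0,255),1)
    cv2.imwrite(f"pics/{c}1.png",px)
s=env.observe(); print(s["time_s"],s["tool_rot"],env.tcp_to_grasp)
E
python3 a.py
```

```text
top [[0.018, -0.982, 0.188, 0.322], [-1.0, -0.016, 0.012, 0.027], [-0.009, -0.188, -0.982, 1.174]]
top cap_center 0.73 [381. 220.] [ 0.5856 -0.0844  0.0245]
top wide_cap_center 0.98 [451. 221.] [ 0.5887 -0.2229  0.0135]
top stud_top 0.81 [208. 262.] [0.493  0.2464 0.056 ]
top stud_top 0.81 [285. 307.] [0.4102 0.0991 0.056 ]
top stud_top 0.64 [186. 338.] [0.3489 0.2806 0.056 ]
top seat 0.81 [205. 263.] [0.4934 0.2571 0.034 ]
top seat 0.74 [190. 339.] [0.3489 0.2776 0.034 ]
top seat 0.69 [283. 307.] [0.4113 0.1032 0.034 ]
top gear 0.86 [370. 161.] [ 0.7146 -0.0631  0.0025]
top ring 0.65 [298. 226.] [0.5769 0.0805 0.0025]
top ring 0.34 [381. 225.] [ 0.5806 -0.0849  0.0025]
top ring 0.31 [208. 262.] [0.4994 0.2576 0.0025]
side [[0.72, -0.469, 0.512, 0.082], [-0.694, -0.466, 0.548, -0.467], [-0.019, -0.75, -0.661, 0.674]]
side cap_center 0.9 [361. 288.] [ 0.5789 -0.0756  0.0245]
side cap_center 0.5 [397. 261.] [ 0.6833 -0.0749  0.0245]
side wide_cap_center 0.81 [435. 333.] [ 0.5966 -0.2268  0.0135]
side stud_top 0.97 [226. 273.] [0.4117 0.1015 0.056 ]
side stud_top 0.78 [146. 248.] [0.3431 0.2691 0.056 ]
side stud_top 0.75 [216. 215.] [0.502 0.256 0.056]
side seat 0.73 [225. 283.] [0.4069 0.1031 0.034 ]
side seat 0.7 [217. 223.] [0.5004 0.2586 0.034 ]
side seat 0.6 [152. 254.] [0.3508 0.2702 0.034 ]
side gear 0.74 [400. 258.] [ 0.713  -0.0614  0.0025]
side ring 0.68 [300. 256.] [0.5771 0.0855 0.0025]
side ring 0.61 [398. 260.] [ 0.7083 -0.0617  0.0025]
side ring 0.41 [365. 287.] [ 0.603  -0.0655  0.0025]
0.7 [[-0.8979  0.4402  0.    ]
 [ 0.4402  0.8979  0.0001]
 [ 0.      0.0001 -1.    ]] -0.0187
```

View pics/top1.png

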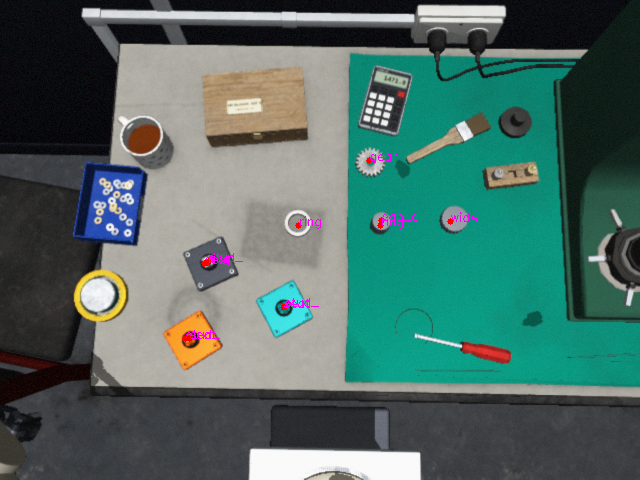

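View pics/side1.png

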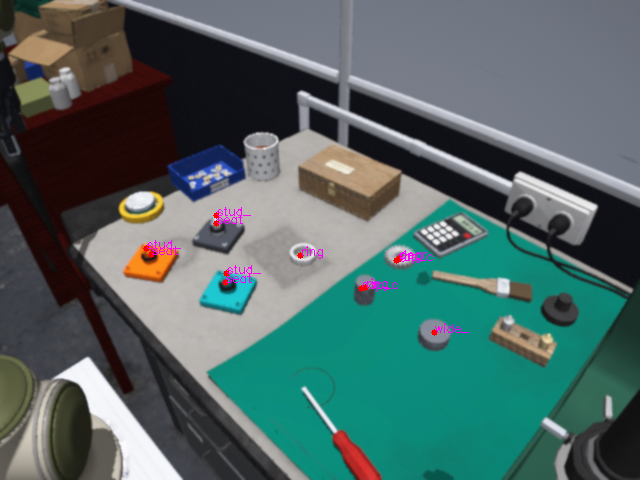

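The top view shows the dark steel stand at about (208,262), with the turquoise and orange look-alikes at (285,307) and (190,340). The tall cap is at (381,221) and the wide cap at (453,220). The side view agrees: dark stand (217,218), tall cap (365,288). I'll move over the cap now.

Call:
jog_arm:
  plan: "0 0 0 -2.8 -1.82 0 0;0 0 0 -2.8 -1.82 0 0;0 0 0 -2.8 -1.82 0 0;0 0 0 -2.8 -1.82 0 0;0 0 0 -2.8 -1.82 0 0;0 0 0 -2.8 -1.82 0 0;0 0 0 -2.8 -1.82 0 0;0 0 0 -2.8 -1.82 0 0;0 0 0 -2.8 -1.82 0 0;0 0 0 -2.8 -1.82 0 0"
  grip_force: 30

```text
time_s: 1.53
position: [0.4139, 0.2057, 0.2315]
tool_rot: [[-0.898, 0.44, 0.0], [0.44, 0.898, 0.0], [-0.0, 0.0, -1.0]]
ft_force: [0.5, 1.1, 0.0]
grip_width: 0.0856
gripper_force: 0.0
```

Call:
jog_arm:
  plan: "0 0 0 -2.8 -1.82 0 0;0 0 0 -2.8 -1.82 0 0;0 0 0 -2.8 -1.82 0 0;0 0 0 -2.8 -1.82 0 0;0 0 0 -2.8 -1.82 0 0;0 0 0 -2.8 -1.82 0 0;0 0 0 -2.8 -1.82 0 0;0 0 0 -2.8 -1.82 0 0;0 0 0 -2.8 -1.82 0 0;0 0 0 0 0 0 0"

```text
time_s: 2.37
position: [0.5697, -0.0556, 0.2305]
tool_rot: [[-0.896, 0.444, 0.0], [0.444, 0.896, -0.001], [-0.001, -0.001, -1.0]]
ft_force: [-0.2, -0.5, -1.2]
grip_width: 0.0854
gripper_force: 0.0
```

```bash
cat > b.py <<'E'
from h import *
import sys
np.set_printoptions(precision=4,suppress=True)
q,zt,name=sys.argv[1],float(sys.argv[2]),sys.argv[3]   # query, height of top face, tag
s=env.observe(); print(s["time_s"],s["position"],s["tool_rot"].tolist() if hasattr(s["tool_rot"],"tolist") else s["tool_rot"],s["ft_force"])
for c in ["wrist","top"]:
    im=imaging.get_image(c); px=im["pixels"][...,::-1].copy()
    for r in models.outline_of(c,q)[:3]:
        P=cloud(im,r["region"]); print(c,"outline",round(r["confidence"],2),np.round(r["bbox"]),"n",len(P),"med",np.median(P,0))
        T=P[abs(P[:,2]-zt)<.005]
        if len(T)>10:
            (a,b),rad=cv2.minEnclosingCircle(T[:,:2].astype(np.float32)); print("  top face n",len(T),"mean",T.mean(0),"circ",a,b,rad)
        cs,_=cv2.findContours(r["region"].astype(np.uint8),0,1); cv2.drawContours(px,cs,-1,(0,0,255),1)
    for r in models.tip_of(c,q)[:3]: print(c,"tip",round(r["confidence"],2),r["at"])
    if c=="wrist": print(np.array(im["world_from_camera"]).round(3).tolist()); cv2.imwrite(f"pics/{name}.png",px)
E
python3 b.py cap_center 0.0465 w1
```

```text
2.3667 [ 0.5697 -0.0556  0.2305] [[-0.8960061583643452, 0.44404146345511386, 0.00037802884615781117], [0.44404070933853806, 0.8960057155866766, -0.0012673145369106022], [-0.0009014562084417647, -0.0009676614326582218, -0.9999991255036457]] [-0.2019 -0.5481 -1.2077]
wrist outline 0.63 [300. 228.  35.  44.] n 1177 med [ 0.5768 -0.0811  0.0451]
  top face n 904 mean [ 0.5795 -0.0831  0.0454] circ 0.5802815556526184 -0.08356993645429611 0.018030181527137756
wrist tip 0.82 [302.1, 228.8]
[[0.443, 0.855, 0.269, 0.501], [0.897, -0.422, -0.135, -0.021], [-0.002, 0.301, -0.954, 0.372], [0.0, 0.0, 0.0, 1.0]]
```

View pics/w1.png

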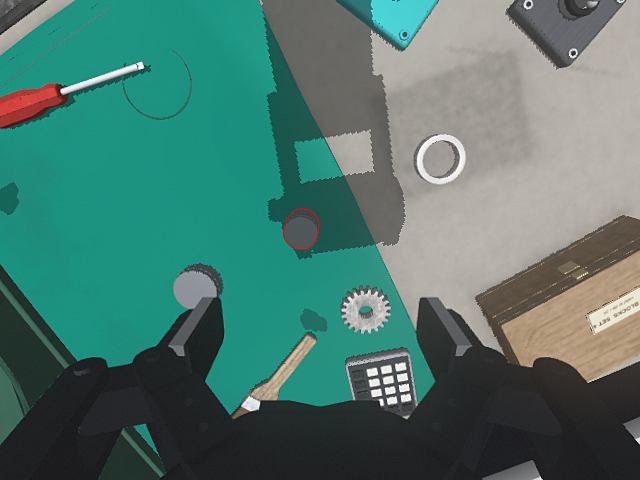

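The wrist view shows the tall cap at (301,228). The outline fits its top face well (radius 18 mm), centred at (0.580,-0.0836). The wide cap (195,288), gear (366,310) and ring (440,160) are clear of the fingers.

Call:
jog_arm:
  plan: "0 0 0 -1.1 -1.02 0 0;0 0 0 -1.1 -1.02 0 0;0 0 0 0 0 2.8 0;0 0 0 0 0 2.8 0;0 0 0 0 0 2.8 0;0 0 0 0 0 2.8 0;0 0 0 0 0 2.8 0;0 0 0 0 0 0 0;0 0 0 0 0 0 0"

```text
time_s: 3.42
position: [0.5784, -0.0795, 0.0909]
tool_rot: [[-0.898, 0.441, -0.002], [0.441, 0.898, 0.001], [0.002, -0.0, -1.0]]
ft_force: [1.0, 0.1, 1.0]
grip_width: 0.0856
gripper_force: 0.0
```

```bash
python3 b.py cap_center 0.0465 w2
```

```text
3.4167 [ 0.5784 -0.0795  0.0909] [[-0.8977353034184367, 0.44053120048959793, -0.0018937770198730684], [0.44053091930534016, 0.8977372478603749, 0.0005856108531426998], [0.0019580940220369075, -0.0003085437945929115, -0.9999980353323339]] [1.0274 0.1007 0.9573]
wrist outline 0.79 [318. 260.  58.  73.] n 3453 med [ 0.5754 -0.0811  0.0451]
  top face n 2560 mean [ 0.5793 -0.0829  0.0453] circ 0.5802398920059204 -0.08358555287122726 0.018234489485621452
wrist tip 0.98 [315.2, 257.6]
[[0.439, 0.858, 0.267, 0.51], [0.898, -0.419, -0.132, -0.046], [-0.001, 0.298, -0.955, 0.233], [0.0, 0.0, 0.0, 1.0]]
top outline 0.62 [207. 252.  55.  24.] n 682 med [0.5189 0.2394 0.0178]
top tip 0.49 [207.3, 261.3]
```

Call:
jog_arm:
  plan: "0 0 0 -0.34 -0.29 2 0;0 0 0 0 0 2 0;0 0 0 0 0 2 0;0 0 0 0 0 2 0;0 0 0 0 0 0 0;0 0 0 0 0 0 100;0 0 0 0 0 0 160;0 0 0 0 0 0 200;0 0 0 0 0 0 200;0 0 0 0 0 0 200"
  grip_force: 30

```text
time_s: 4.55
position: [0.5807, -0.0831, 0.0128]
tool_rot: [[-0.898, 0.44, 0.002], [0.44, 0.898, -0.001], [-0.002, 0.0, -1.0]]
ft_force: [-0.8, -0.4, 5.8]
grip_width: 0.036
gripper_force: 29.5
```

Call:
jog_arm:
  plan: "0 0 0 0 0 0 255;0 0 0 0 0 0 255;0 0 0 0 0 0 255;0 0 0 0 0 0 255;0 0 0 0 0 0 255;0 0 0 0 0 0 255"

```text
time_s: 5.05
position: [0.5807, -0.0831, 0.0128]
tool_rot: [[-0.898, 0.44, 0.002], [0.44, 0.898, -0.001], [-0.002, 0.0, -1.0]]
ft_force: [-1.2, 0.6, 6.5]
grip_width: 0.0356
gripper_force: 29.5
```

Call:
jog_arm:
  plan: "0 0 0 0 0 -1 255;0 0 0 0 0 -2 255;0 0 0 0 0 -2.5 255;0 0 0 0 0 -2.5 255;0 0 0 0 0 -2.5 255;0 0 0 0 0 -2.5 255;0 0 0 0 0 0 255"

```text
time_s: 5.63
position: [0.582, -0.0835, 0.1474]
tool_rot: [[-0.898, 0.44, 0.009], [0.44, 0.898, -0.003], [-0.01, 0.001, -1.0]]
ft_force: [0.1, -0.6, 0.4]
grip_width: 0.0359
gripper_force: 30.1
```

Call:
jog_arm:
  plan: "0 0 0 1.5 1.8 0 255;0 0 0 2.1 2.5 0 255;0 0 0 2.1 2.5 0 255;0 0 0 2.1 2.5 0 255;0 0 0 2.1 2.5 0 255;0 0 0 2.1 2.5 0 255;0 0 0 2.1 2.5 0 255;0 0 0 1.5 1.8 0 255;0 0 0 0 0 0 255;0 0 0 0 0 0 255"

```text
time_s: 6.47
position: [0.5215, 0.1536, 0.1417]
tool_rot: [[-0.899, 0.438, 0.0], [0.438, 0.899, -0.0], [-0.0, 0.0, -1.0]]
ft_force: [-0.7, -0.1, -0.9]
grip_width: 0.0356
gripper_force: 30.1
```

```bash
python3 b.py stud_top 0.056 w3
```

```text
6.4667 [0.5215 0.1536 0.1417] [[-0.898909175644036, 0.4381348664943972, 0.0003642868327753456], [0.4381348428798683, 0.8989092490257469, -0.00014652849876538895], [-0.00039166004752423417, 2.7890942207666894e-05, -0.9999999229122484]] [-0.6692 -0.1113 -0.9305]
wrist outline 0.94 [200. 129. 142. 149.] n 11988 med [0.412  0.1074 0.017 ]
  top face n 347 mean [0.4112 0.1028 0.0538] circ 0.41094350814819336 0.10255458950996399 0.0075009660795331
wrist outline 0.79 [415. 145. 144. 152.] n 11774 med [0.4915 0.2471 0.0168]
  top face n 359 mean [0.4958 0.2489 0.0538] circ 0.49623504281044006 0.2491411715745926 0.007729703094810247
wrist outline 0.74 [375.  14.  56.  26.] n 820 med [0.3949 0.2609 0.015 ]
wrist tip 0.95 [177.5, 135.2]
wrist tip 0.61 [434.6, 149.9]
[[0.437, 0.858, 0.27, 0.452], [0.9, -0.416, -0.132, 0.187], [-0.001, 0.3, -0.954, 0.283], [0.0, 0.0, 0.0, 1.0]]
top outline 0.88 [291. 310.  48.  57.] n 1612 med [0.4041 0.0961 0.0179]
  top face n 48 mean [0.4097 0.1024 0.0546] circ 0.4095783829689026 0.10254086554050446 0.008334144949913025
top outline 0.64 [214. 244.  15.   8.] n 109 med [0.5364 0.2382 0.0178]
top outline 0.49 [170. 334.  17.  16.] n 121 med [0.3554 0.3207 0.0179]
top tip 0.68 [282.4, 308.5]
```

View pics/w3.png

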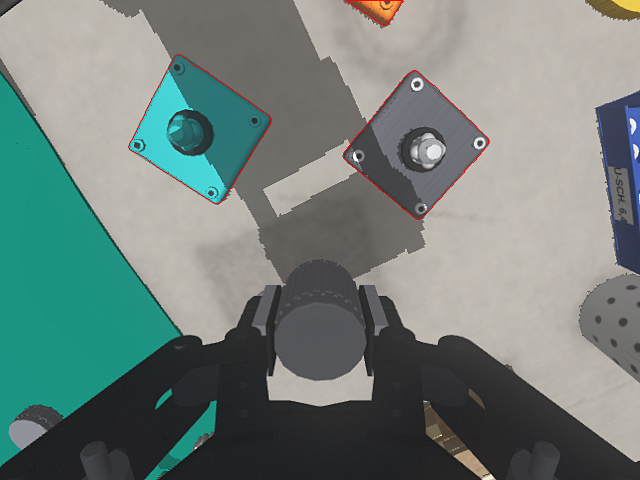

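The wrist view shows the dark stand at (417,145) with the steel stud tip at about (428,150). The turquoise decoy is at (200,129), and the cap is held upright with its top at (320,340). Next I'll refine the stud position from the foot outline and the tip, and the cap axis from its top face.

```bash
cat > c.py <<'E'
from h import *
np.set_printoptions(precision=4,suppress=True)
s=env.observe(); p=np.array(s["position"]); print(s["time_s"],p)
im=imaging.get_image("wrist")
for r in models.outline_of("wrist","stud_top"):
    P=cloud(im,r["region"])
    if r["confidence"]<.3 or np.hypot(*(np.median(P,0)[:2]-[.496,.25]))>.06: continue
    cs,_=cv2.findContours(r["region"].astype(np.uint8),0,1); c=max(cs,key=cv2.contourArea)[:,0]
    w=np.array([atz(im,x.astype(float),.018)[:2] for x in c])
    rc=cv2.minAreaRect((w*1e3).astype(np.float32)); print("foot rect mm",rc)
    T=P[P[:,2]>.051]; print("tip",len(T),T.mean(0),cv2.minEnclosingCircle((T[:,:2]*1e3).astype(np.float32)))
    N=P[(P[:,2]>.025)&(P[:,2]<.037)];print("ring",len(N),cv2.minEnclosingCircle((N[:,:2]*1e3).astype(np.float32)))
for r in models.tip_of("wrist","stud_top"): print("tip_of",round(r["confidence"],2),r["at"],atz(im,r["at"],.056))
m=np.zeros((480,640),bool); m[270:390,265:375]=1
P=cloud(im,m); zt=p[2]-.0103+.044; T=P[abs(P[:,2]-zt)<.006]
T=T[np.hypot(*(T[:,:2]-p[:2]).T)<.024]
print("cap top",len(T),T.mean(0),cv2.minEnclosingCircle((T[:,:2]*1e3).astype(np.float32)),"expected z",zt)
A=np.c_[T[:,:2]-T[:,:2].mean(0),np.ones(len(T))]; print("tilt",np.linalg.lstsq(A,T[:,2],rcond=None)[0])
E
python3 c.py
```

```text
6.7667 [0.5222 0.1518 0.1413]
foot rect mm ((495.1322021484375, 248.32907104492188), (84.0474853515625, 82.8986587524414), 25.431629180908203)
tip 362 [0.4959 0.2489 0.0538] ((496.00689697265625, 249.09532165527344), 7.779402256011963)
ring 767 ((495.99481201171875, 250.01255798339844), 16.57183265686035)
tip_of 0.89 [178.5, 130.4] [0.411  0.1035 0.056 ]
tip_of 0.72 [431.8, 150.6] [0.4957 0.2468 0.056 ]
cap top 7288 [0.5201 0.1526 0.174 ] ((521.5799560546875, 151.865478515625), 23.44806480407715) expected z 0.17502313173080053
tilt [ 0.0327 -0.0159  0.174 ]
```

Call:
jog_arm:
  plan: "0 0 0 1.65 1.9 0 255;0 0 0 1.65 1.9 0 255;0 0 0 1.65 1.9 0 255;0 0 0 1.65 1.9 0 255;0 0 0 0 0 2 255;0 0 0 0 0 2 255;0 0 0 0 0 1 255;0 0 0 0 0 0 255;0 0 0 0 0 0 255;0 0 0 0 0 0 255"

```text
time_s: 7.75
position: [0.4968, 0.2499, 0.0923]
tool_rot: [[-0.898, 0.441, 0.001], [0.441, 0.898, 0.0], [-0.001, 0.001, -1.0]]
ft_force: [-0.1, 0.8, 0.1]
grip_width: 0.0358
gripper_force: 30.2
```

```bash
sed -i 's/cv2.imwrite(f"x")//' c.py; cat >> c.py <<'E'
cv2.imwrite("pics/w4.png",im["pixels"][...,::-1])
im=imaging.get_image("side")
for r in models.outline_of("side","cap_center")[:2]:
    P=cloud(im,r["region"]); print("side cap",r["confidence"],r["bbox"],np.median(P,0))
c=im["pixels"][120:300,130:310,::-1]; cv2.imwrite("pics/s4.png",cv2.resize(c,None,fx=3,fy=3,interpolation=2))
E
python3 c.py
```

```text
7.75 [0.4968 0.2499 0.0923]
foot rect mm ((494.41241455078125, 250.99835205078125), (83.08517456054688, 83.87325286865234), 25.457759857177734)
tip 71 [0.4879 0.2546 0.0726] ((487.18377685546875, 254.65135192871094), 18.326168060302734)
ring 831 ((495.96258544921875, 249.94212341308594), 16.278738021850586)
tip_of 0.96 [318.3, 269.8] [0.495  0.2496 0.056 ]
tip_of 0.69 [31.0, 252.0] [0.4117 0.103  0.056 ]
cap top 7283 [0.4947 0.2507 0.125 ] ((496.4692077636719, 249.77728271484375), 23.571243286132812) expected z 0.1259806509031643
tilt [ 0.0343 -0.0156  0.125 ]
side cap 0.6 [211.6, 200.5, 19.2, 25.0] [0.4776 0.2482 0.1064]
```

View pics/w4.png

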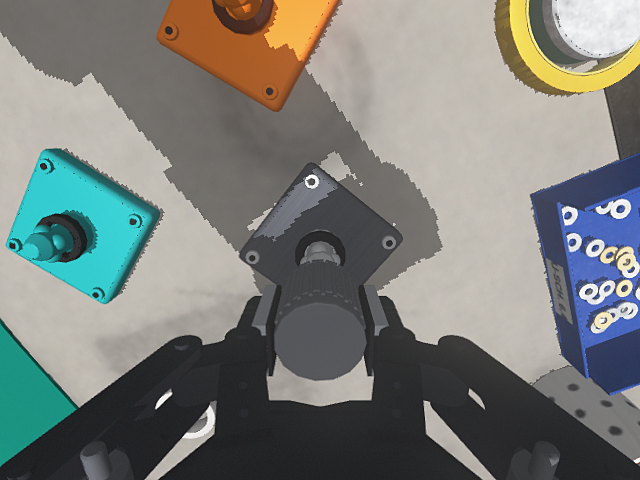

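View pics/s4.png

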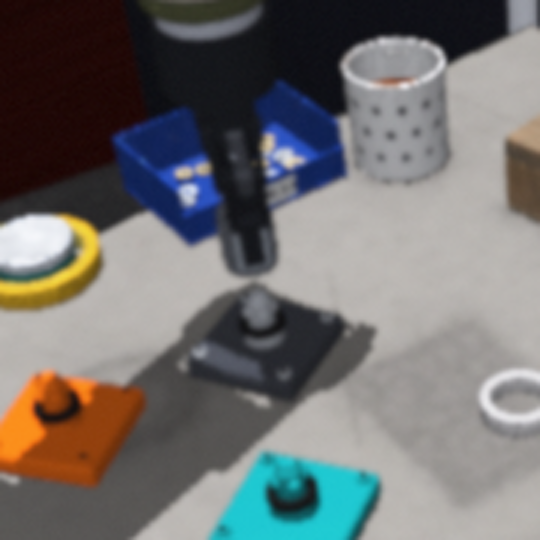

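The wrist view shows the cap (320,340) lined up with the stud (321,255). The side crop shows the cap hanging upright over the dark stand's stud. I'll make a 1 mm correction and lower.

Call:
jog_arm:
  plan: "0 0 0 0.08 -0.08 0.5 255;0 0 0 0 0 0.8 255;0 0 0 0 0 0.8 255;0 0 0 0 0 0.6 255;0 0 0 0 0 0 255;0 0 0 0 0 0 255"
  grip_force: 35

```text
time_s: 8.5
position: [0.4948, 0.2496, 0.0637]
tool_rot: [[-0.898, 0.44, -0.001], [0.44, 0.898, -0.0], [0.001, -0.001, -1.0]]
ft_force: [-0.0, 0.0, 0.3]
grip_width: 0.0356
gripper_force: 35.1
```

Call:
jog_arm:
  plan: "0 0 0 0 0 0.15 255;0 0 0 0 0 0.15 255;0 0 0 0 0 0.15 255;0 0 0 0 0 0.15 255;0 0 0 0 0 0 255;0 0 0 0 0 0 255"

```text
time_s: 9.0
position: [0.4951, 0.2497, 0.0583]
tool_rot: [[-0.898, 0.44, 0.0], [0.44, 0.898, 0.0], [-0.0, 0.0, -1.0]]
ft_force: [0.4, 0.7, -0.0]
grip_width: 0.0358
gripper_force: 35.1
```

Call:
jog_arm:
  plan: "0 0 0 0 0 0.12 255;0 0 0 0 0 0.12 255;0 0 0 0 0 0.12 255;0 0 0 0 0 0.12 255;0 0 0 0 0 0 255;0 0 0 0 0 0 255"

```text
time_s: 9.5
position: [0.4964, 0.25, 0.0548]
tool_rot: [[-0.898, 0.44, 0.004], [0.44, 0.898, 0.001], [-0.003, 0.003, -1.0]]
ft_force: [2.3, 0.6, 8.4]
grip_width: 0.0357
gripper_force: 35.9
```

The rim has met the balls: 8.4 N at the expected height. I'll press on.

Call:
jog_arm:
  plan: "0 0 0 0 0 0.1 255;0 0 0 0 0 0.1 255;0 0 0 0 0 0.1 255;0 0 0 0 0 0 255;0 0 0 0 0 0 255"

```text
time_s: 9.92
position: [0.4963, 0.2501, 0.0516]
tool_rot: [[-0.898, 0.44, 0.004], [0.44, 0.898, 0.001], [-0.003, 0.003, -1.0]]
ft_force: [1.6, 1.3, 5.3]
grip_width: 0.0356
gripper_force: 35.7
```

Call:
jog_arm:
  plan: "0 0 0 0 0 0.1 255;0 0 0 0 0 0.1 255;0 0 0 0 0 0.1 255;0 0 0 0 0 0 255;0 0 0 0 0 0 255"

```text
time_s: 10.33
position: [0.4955, 0.2498, 0.0467]
tool_rot: [[-0.898, 0.44, 0.001], [0.44, 0.898, 0.0], [-0.0, 0.001, -1.0]]
ft_force: [4.9, 2.9, -7.5]
grip_width: 0.0355
gripper_force: 36.2
```

It clicked: the force reversed to -7.5 N, so the balls are pulling the cap down. Next I'll press the seal.

Call:
jog_arm:
  plan: "0 0 0 0 0 0.1 255;0 0 0 0 0 0.1 255;0 0 0 0 0 0.1 255;0 0 0 0 0 0 255;0 0 0 0 0 0 255"

```text
time_s: 10.75
position: [0.495, 0.2496, 0.0444]
tool_rot: [[-0.898, 0.44, -0.0], [0.44, 0.898, -0.0], [0.0, -0.0, -1.0]]
ft_force: [2.7, 0.4, -1.7]
grip_width: 0.0354
gripper_force: 36.7
```

Call:
jog_arm:
  plan: "0 0 0 0 0 0.1 255;0 0 0 0 0 0.1 255;0 0 0 0 0 0 255;0 0 0 0 0 0 255"

```text
time_s: 11.08
position: [0.4951, 0.2496, 0.0427]
tool_rot: [[-0.898, 0.44, 0.0], [0.44, 0.898, -0.0], [-0.0, 0.0, -1.0]]
ft_force: [1.5, 1.0, 3.0]
grip_width: 0.0354
gripper_force: 37.0
```

Call:
jog_arm:
  plan: "0 0 0 0 0 0.1 255;0 0 0 0 0 0.1 255;0 0 0 0 0 0.05 255;0 0 0 0 0 0 255;0 0 0 0 0 0 255;0 0 0 0 0 0 255"

```text
time_s: 11.58
position: [0.4951, 0.2497, 0.0405]
tool_rot: [[-0.898, 0.44, 0.001], [0.44, 0.898, -0.0], [-0.0, 0.0, -1.0]]
ft_force: [-0.0, -0.4, 7.3]
grip_width: 0.0357
gripper_force: 37.4
```

Call:
jog_arm:
  plan: "0 0 0 0 0 0.05 255;0 0 0 0 0 0 255;0 0 0 0 0 0 255;0 0 0 0 0 0 255;0 0 0 0 0 0 255;0 0 0 0 0 0 255"

```text
time_s: 12.08
position: [0.4951, 0.2496, 0.0401]
tool_rot: [[-0.898, 0.44, 0.001], [0.44, 0.898, -0.0], [-0.0, 0.0, -1.0]]
ft_force: [-0.2, -1.3, 8.2]
grip_width: 0.0358
gripper_force: 37.5
```

```bash
python3 - <<'E'
from h import *
im=imaging.get_image("side"); s=env.observe(); print(s["position"],s["ft_force"],s["gripper_force"],s["qvel"])
cv2.imwrite("pics/s5.png",cv2.resize(im["pixels"][140:280,150:290,::-1],None,fx=4,fy=4,interpolation=2))
E
```

```text
[0.49513193 0.24964761 0.04013808] [ 0.24902689 -1.14296471  7.98631619] 37.50445704907179 [ 0.00263596 -0.07639437  0.00075488  0.07284717  0.0285056  -0.07784395]
```

View pics/s5.png

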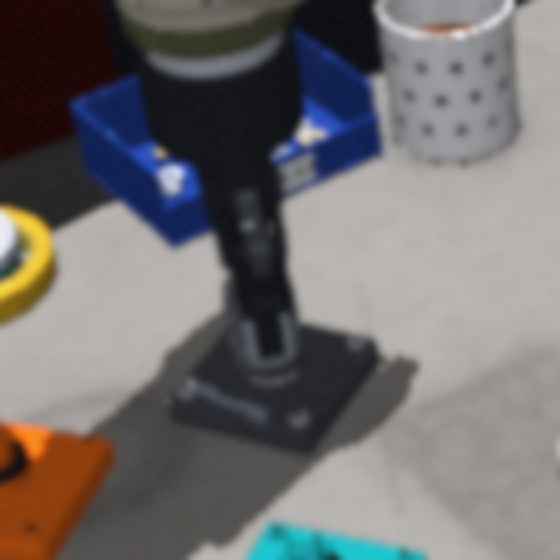

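The cap sits upright and fully down on the dark stand, about (268,350) in the crop. The 8 N push means the seal is about 4 mm down. Handing in.

```bash
python3 -c "
from rig import job
print(job.close_job())"
```

```text
the job is handed in; nothing more can be done
None
```

The tall cap is snapped onto the dark stand's stud and I handed the job in at about 12 s, with the gripper still holding it (about 37 N) and pressing down with about 8 N; I estimate the seal is about 4 mm down, and no verdict was returned.

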